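# Open the filler of a gear reducer

### The job

Take the spray can off the gear reducer and stand it upright on the bench, not in the dish. Then unscrew the reducer's filler cap (the ribbed one with the square grip block on top, not the smaller domed breather), keep hold of it as it comes free, and set it down upright, grip block on top, in the round steel dish without dropping it. Do not knock over or push aside the three glass jars that stand about.

Things in the scene. Friction and masses are not known exactly. Their poses are not given: they have to be found in the camera images.
- cap_grip (a point): Grip point of the filler cap: in its grip block (30 by 30 mm square, 31 mm high), 21 mm above the top disc the block stands on, 10 mm below the block's top, 54 mm above the cap's lower rim; fingers that reach up to 20 mm past it clear the disc. x and y run square to the block's side faces, z up; any two opposite faces can be gripped.
- cap: Black filler cap, about 150 g, skirt 51 mm across, 33 mm high with the top disc; origin at the centre of its lower rim. Right-hand thread: anticlockwise from above it climbs 10 mm a turn (2 mm play), with little friction, and stays where left; free after about 1.2 turns, so several grasps; not to be pulled off before. Then lift it straight up, 30 mm or more, to clear the neck.
- neck: Fixed steel filler neck on the reducer's top; origin at the centre of its underside, on the reducer's top face; z up. Flange 54 mm across, threaded post 38 mm across, 35 mm high. At the start the cap's lower rim is 8 mm above this origin. At either end of the reducer, 65 mm from its middle.
- breather: Fixed domed breather plug at the other end of the reducer, dark steel, 36 mm across, 48 mm across its flange and 34 mm high; origin at the centre of its underside. Not to be unscrewed.
- reducer: Fixed grey gear reducer, flanged casting 130 mm (x) by 230 mm (y) by 60 mm high, a 26 mm shaft stub at its +x side; origin at the centre of its underside. Filler neck and breather stand on its flat top at y = +65 and -65 mm, either way round.
- can_grip (a point): Good grip height on the spray can: on its axis, 150 mm above its base. The top 33 mm (from 168 mm up) is a loose-fitting plastic cap, not to be gripped; the can's top is 51 mm above this point. z up.
- spray_can: Purple spray can, 53 mm across, 201 mm tall, about 320 g, standing on the reducer's top about midway between filler cap and breather, in the way of a gripper at the cap. Origin at the centre of its base.
- dish: Fixed round steel parts dish, 132 mm across the rim, 20 mm high, inner floor 4 mm above the bench and about 108 mm across; origin at the centre of its underside.
- tall_jar_mid (a point): Bystander: glass jar 67 mm across, 104 mm tall; point on its axis at half height.
- slim_jar_mid (a point): Bystander: glass jar 62 mm across, 93 mm tall; point on its axis at half height.
- short_jar_mid (a point): Bystander: glass jar 71 mm across, 79 mm tall; point on its axis at half height.
There are look-alikes about, which are no part of the job. What is shaped like the cap but purple is not meant. Several things have the shape of the spray_can; the one meant has the colours described above.

How it is judged:
By the outcome, as a careful person would: the job done as asked, in the order asked, and still so for the second after the job is handed in, with the robot touching nothing.
It also fails if it takes over 72 s, if anything falls off the work surface, if the arm or the gripper's body presses on something with over 40 N, if the wrist force passes 120 N, or if a joint passes its speed limit or range.

### The arm

A 6-joint arm with a two-finger parallel gripper is mounted at the origin on a cart in front of the work surface, level with it; the furniture and walls round the work are solid. World frame = base frame: x ahead of the robot, y to its left, z up, the work surface at z = 0. Lengths are in m, angles in rad, forces in N, time in s.
With the tool pointing down it reaches from about 0.25 to 0.725 m from the base axis. Payload 4 kg.
Tool frame: the origin (TCP) lies midway between the tips of the shut fingers; the grasp point (between the pads) lies 19 mm behind it; z points along the fingers, y is the direction in which the jaws open and shut (so a half turn about z gives the same grasp; the last joint's range is limited). The gripper opens to 85 mm and grips with 20 to 120 N. Pads are 22 mm wide; open, the fingers measure 114 mm over their backs; the gripper's body (76 mm by 85 mm) begins 54 mm behind the grasp point. The pads swing forward as they close: fully open they stand 13 mm farther back than shut.
Start: joints at [1.11, 0.241, 0.005, 1.335, 0, 1.571], TCP at [0.222, 0.448, 0.231] pointing down, gripper open.
Joint ranges: [-2.72, 2.72], [-1.05, 1.87], [-1.09, 1.28], [-1.99, 2.15], [-1.42, 1.44], [-3.14, 3.14]. Speed limits (rad/s): [2.79, 2.79, 3.14, 3.14, 3.14, 3.14].

### API

Orientations are given as a unit quaternion [x, y, z, w].
In Python, from workcell import monitor, cams, order gives the robot as it stands.
- The arm moves only by the tool send_rows, never from a script. Its argument "moves" is a list of rows, each a list of 4 numbers: the shift along the tool's x, y, z as a fraction of full scale, then the turn about the tool's z as a fraction of full scale. A call has 1 to 20 rows; each row shifts and turns the commanded pose from where the row before left it, along the tool's axes as they then stand; what a row does not reach is not made up. Full scale, the value 1, is 100 cm for a shift and 0.1 rad for a turn. A row lasts 1/10 s, in which the tool goes at most 50 mm and 8.59 degrees, less where a joint would pass 70% of its speed; a pose out of reach is approached as far as the arm can. A call with a number of a shift or a turn outside -1 to 1 is refused whole. A call with a gripper value outside its range is refused whole. "claw" is the gripper's target within -1 to 1 (fully open at 1, half-way at 0, shut at -1), set as the call begins (left out, the last holds). The fingers move at their own pace and stop on an object; the grip force is fixed at half the most. Time passes only in rows, so rows that do not move let the fingers close. It gives the time, the measured TCP pose, the force and the opening at its end, in the units of the state.
- monitor.get_obs(): the state, without advancing time (a new reading comes with each control period).
- cams.camera(name): name is "scene" or "side" or "wrist"; returns (picture, depth): 420x560x3 uint8, blue, green, red; 420x560 float32, m along the optical axis (not along the pixel's ray), 0 where there is no reading.
- cams.camera_info(name): a dict with "intrinsics" (3x3 intrinsics, pixels), "T" (4x4, takes a point from camera to world coordinates); the wrist camera has in their place "mount" (4x4, takes a point from camera to tool coordinates, whose origin is the TCP and whose axes are the flange's). Camera axes: x right, y up, looking along -z (the intrinsics and any distortion apply to the point x, -y, -z); pixel columns grow to the right and rows downward; lengths in m; the calibration is good to about 2 mm. A picture is of the moment at which its call begins: read the wrist's pose just before it. camera_info takes no time and is no camera call.
- order.job_done(): hands the job in, once; it reports no verdict.
The state is a dict: "clock": time; "joint_pos": joint angles; "joint_vel": joint speeds; "tau": joint torques, N m; "eef_pos": TCP position; "tool_rot": TCP orientation; "ft_force": force on the tool from outside, world axes, zero at the start; "ft_torque": the same for the moment, N m; "grip_width": finger opening in m.
Only numpy, scipy, OpenCV 4.12 (cv2) and the standard library are available. Lean on these libraries where they do the work, as an engineer would, in place of code of your own. Each camera call takes 0.05 s, during which the arm holds its last target.

## Working session

There is one attempt and no reset: what is moved stays moved. The work goes in short steps, Python scripts to look and compute and a tool call to move; the robot and the scene stay as the last step left them, time stands still between calls to the robot, and variables do not carry over. Pictures are saved under pics/ and viewed, and the job is handed in when it is done.

Besides the shell and the picture viewer there is one more tool, called after "Request:" by a JSON object that holds its "method" and its "body". send_rows: Moves the arm, as the interface text tells. Its arguments: {"type":"object","properties":{"moves":{"type":"array","items":{"type":"array","items":{"type":"number","minimum":-1,"maximum":1}}},"claw":{"type":"number"}},"required":["moves"]}

```bash
ls; mkdir -p pics; python3 - <<'E'
from workcell import monitor,cams,order
import cv2,numpy as np
o=monitor.get_obs()
for k in o: print(k,np.round(o[k],4))
for n in ["scene","side","wrist"]:
    i=cams.camera_info(n); print(n,{k:np.round(v,4).tolist() if not isinstance(v,str) else v for k,v in i.items()})
    p,d=cams.camera(n); cv2.imwrite(f"pics/{n}0.png",p); np.save(f"pics/{n}0.npy",d)
E
```

```text
pics
clock 0.0
joint_pos [ 1.11    0.2414  0.0037  1.3352 -0.      1.5708]
joint_vel [ 0.0004  0.0008 -0.0001 -0.001   0.0001 -0.001 ]
tau [-1.20000e-03 -3.72325e+01  2.52404e+01  1.70000e-02 -1.00000e-04
 -0.00000e+00]
eef_pos [0.2221 0.4473 0.2304]
tool_rot [ 2.284e-01  9.736e-01 -1.000e-03 -2.000e-04]
ft_force [ 0.0179 -0.9728  0.2027]
ft_torque [-0.0097  0.0106 -0.005 ]
grip_width 0.0853
scene {'intrinsics': [[449.3501, 0.0, 276.3482], [0.0, 449.3501, 207.9395], [0.0, 0.0, 1.0]], 'T': [[0.4503, 0.5389, -0.7119, -0.4987], [-0.8927, 0.2877, -0.3468, -0.4525], [0.0179, 0.7917, 0.6107, 0.956], [0.0, 0.0, 0.0, 1.0]]}
side {'intrinsics': [[441.3513, 0.0, 285.8485], [0.0, 441.3513, 201.9408], [0.0, 0.0, 1.0]], 'T': [[-0.8767, 0.2526, -0.4093, -0.0145], [-0.4809, -0.468, 0.7414, 0.8622], [-0.0043, 0.8468, 0.5318, 0.7476], [0.0, 0.0, 0.0, 1.0]]}
wrist {'intrinsics': [[352.6533, 0.0, 275.5706], [0.0, 352.6533, 209.5638], [0.0, 0.0, 1.0]], 'mount': [[0.0001, 0.9506, 0.3106, 0.0797], [1.0, -0.0, -0.0003, 0.0005], [-0.0003, 0.3106, -0.9506, -0.1433], [0.0, 0.0, 0.0, 1.0]]}
```

View pics/scene0.png

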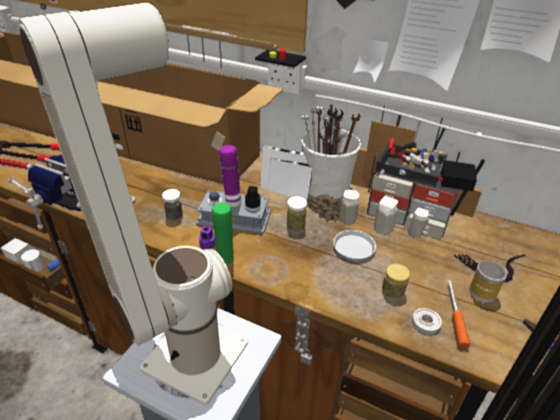

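View pics/side0.png

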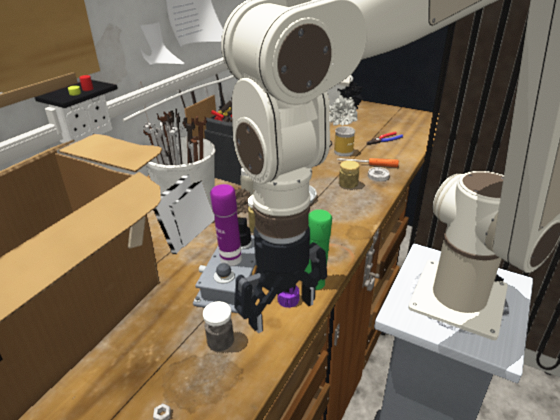

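View pics/wrist0.png

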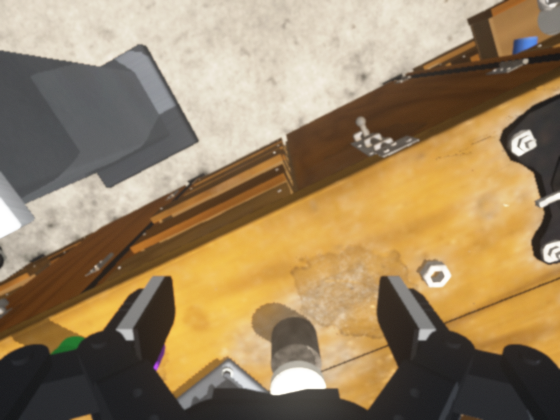

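Spray can candidates in the scene view: purple at (230,172), on the reducer, and green at (222,235), on the bench. The purple one fits. Cap candidates: black at (253,197), on the reducer, and purple at (207,238). The black one fits. The dish is at (354,246). I'll enlarge to confirm.

```bash
python3 - <<'E'
import cv2,numpy as np
p=cv2.imread("pics/scene0.png"); cv2.imwrite("pics/crop1.png",cv2.resize(p[135:275,150:320],None,fx=4,fy=4,interpolation=cv2.INTER_CUBIC))
q=cv2.imread("pics/side0.png"); cv2.imwrite("pics/crop2.png",cv2.resize(q[170:360,180:350],None,fx=3,fy=3,interpolation=cv2.INTER_CUBIC))
E
```

```text
(no output)
```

View pics/crop1.png

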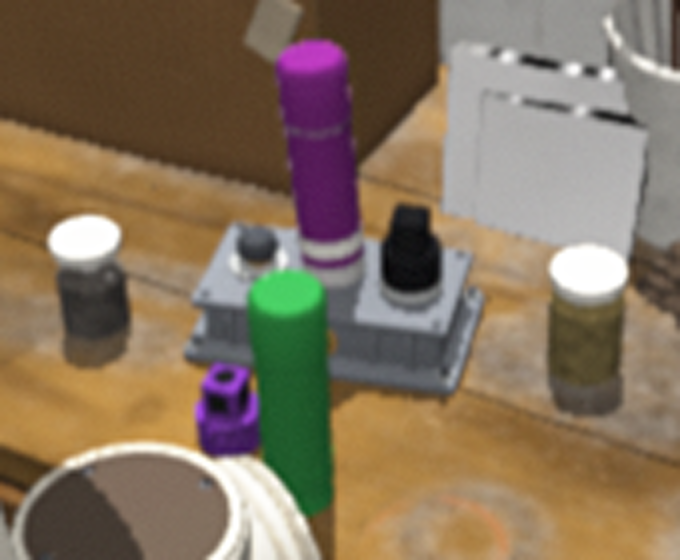

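View pics/crop2.png

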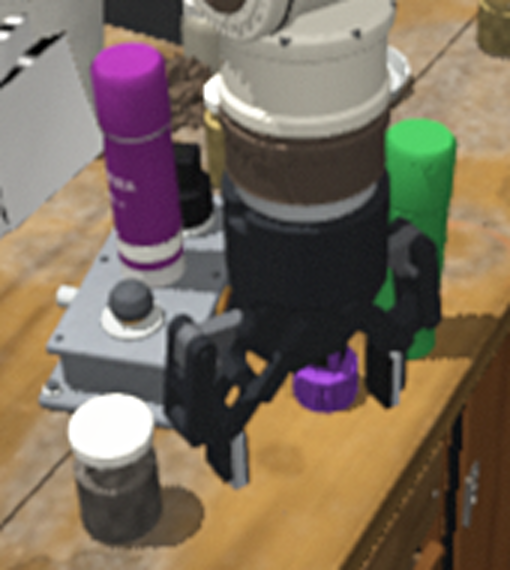

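The crops confirm the targets: purple can (crop 1 at 320,160) midway on the grey reducer, black ribbed cap with square block to its right (410,260), domed breather to its left (257,245). The green can and the purple cap are look-alikes. Next I'll measure positions.

```bash
cat > h.py <<'E'
import cv2,numpy as np
from workcell import cams
def info(n,o=None):
    i=cams.camera_info(n); K=np.array(i["intrinsics"])
    if n!="wrist": return K,np.array(i["T"])
    from scipy.spatial.transform import Rotation as R
    T=np.eye(4);T[:3,:3]=R.from_quat(o["tool_rot"]).as_matrix();T[:3,3]=o["eef_pos"]
    return K,T@np.array(i["mount"])
def cloud(d,K,T):
    v,u=np.mgrid[:d.shape[0],:d.shape[1]]
    P=np.stack([(u-K[0,2])/K[0,0]*d,-(v-K[1,2])/K[1,1]*d,-d],-1)
    W=P@T[:3,:3].T+T[:3,3]; W[d<=0]=np.nan; return W
def plane(uv,z,K,T):
    uv=np.atleast_2d(np.array(uv,float)); r=np.stack([(uv[:,0]-K[0,2])/K[0,0],-(uv[:,1]-K[1,2])/K[1,1],-np.ones(len(uv))],-1)@T[:3,:3].T
    return T[:3,3]+r*((z-T[2,3])/r[:,2])[:,None]
def proj(P,K,T):
    c=(np.atleast_2d(P)-T[:3,3])@T[:3,:3]; return np.stack([K[0,0]*c[:,0]/-c[:,2]+K[0,2],-K[1,1]*c[:,1]/-c[:,2]+K[1,2]],-1)
def circ(P):  # algebraic circle fit
    A=np.c_[2*P[:,:2],np.ones(len(P))]; s=np.linalg.lstsq(A,(P[:,:2]**2).sum(1),rcond=None)[0]
    return s[0],s[1],np.sqrt(s[2]+s[0]**2+s[1]**2)
E
python3 - <<'E'
from h import *
for n in ["scene","side"]:
    p=cv2.imread(f"pics/{n}0.png");d=np.load(f"pics/{n}0.npy");K,T=info(n);W=cloud(d,K,T)
    hsv=cv2.cvtColor(p,cv2.COLOR_BGR2HSV);np.save(f"pics/W{n}0.npy",W)
    def rep(name,m):
        P=W[m]; P=P[np.isfinite(P).all(1)]
        print(n,name,len(P),"lo",np.percentile(P,2,0).round(3),"hi",np.percentile(P,98,0).round(3),"med",np.median(P,0).round(3)); return P
    near=(W[...,0]>0.1)&(W[...,0]<.95)&(abs(W[...,1])<.75)&(W[...,2]>-.01)
    pur=(hsv[...,0]>135)&(hsv[...,0]<160)&(hsv[...,1]>120)&near
    P=rep("purple",pur&(W[...,2]>.1)); 
    Q=P[(P[:,2]>.14)&(P[:,2]<.255)]; print(" can circle",np.round(circ(Q),4), " top",np.round(np.percentile(P[:,2],[98,99.5]),4))
    rep("purplow",pur&(W[...,2]<.09))
    g=(hsv[...,0]>45)&(hsv[...,0]<75)&(hsv[...,1]>150)&near; P=rep("green",g);print(np.round(circ(P),4))
    z=W[...,2]
    blk=(hsv[...,2]<70)&near
    rects={"scene":dict(cap=(240,183,268,215),ja=(160,188,186,222),jb=(284,195,310,240),jc=(380,262,412,300),dish=(330,228,380,264),br=(205,188,222,208),red=(195,185,275,235),b1=(340,190,360,225),b2=(372,195,398,235),b3=(406,208,430,238)),
           "side":dict(cap=(236,215,252,245),ja=(200,300,235,352),br=(212,260,235,285),red=(190,240,262,310))}[n]
    for k,(a,b,c,e) in rects.items():
        m=np.zeros(z.shape,bool);m[b:e,a:c]=1;m&=near&(z>.006)
        P=rep(k,m)
        if k[0] in"jbc" : 
            top=P[P[:,2]>np.percentile(P[:,2],97)-.004]; print("   top mean",top.mean(0).round(4), "circle all",np.round(circ(P),4))
E
```

```text
scene purple 745 lo [0.479 0.176 0.113] hi [0.518 0.223 0.263] med [0.488 0.193 0.2  ]
 can circle [0.5045 0.2032 0.0238]  top [0.2627 0.2637]
scene purplow 257 lo [0.322 0.173 0.006] hi [0.469 0.214 0.077] med [0.336 0.189 0.034]
scene green 877 lo [0.287 0.086 0.015] hi [0.325 0.126 0.202] med [0.298 0.1   0.136]
[0.3082 0.1087 0.0181]
scene cap 689 lo [0.473 0.09  0.011] hi [0.696 0.189 0.132] med [0.51  0.125 0.064]
   top mean [0.5191 0.131  0.1306] circle all [0.5835 0.1607 0.0862]
scene ja 484 lo [0.385 0.347 0.009] hi [0.437 0.397 0.096] med [0.403 0.365 0.058]
   top mean [0.4134 0.3756 0.0938] circle all [0.4128 0.3731 0.0229]
scene jb 663 lo [ 0.524 -0.041  0.008] hi [0.702 0.047 0.107] med [ 0.537 -0.017  0.07 ]
   top mean [ 0.5535 -0.0124  0.1051] circle all [0.6112 0.0136 0.081 ]
scene jc 739 lo [ 0.395 -0.403  0.01 ] hi [ 0.453 -0.343  0.082] med [ 0.409 -0.375  0.059]
   top mean [ 0.4267 -0.3735  0.0799] circle all [ 0.4295 -0.3731  0.0288]
scene dish 532 lo [ 0.484 -0.276  0.006] hi [ 0.653 -0.154  0.023] med [ 0.567 -0.215  0.011]
scene br 284 lo [0.308 0.119 0.05
[... 878 characters left out ...]
0.004] hi [0.506 0.224 0.085] med [0.337 0.214 0.03 ]
side green 787 lo [0.288 0.1   0.01 ] hi [0.331 0.142 0.204] med [0.304 0.131 0.177]
[0.2655 0.2123 0.0952]
side cap 438 lo [0.481 0.012 0.021] hi [0.575 0.201 0.182] med [0.504 0.139 0.104]
   top mean [0.4827 0.1933 0.1826] circle all [0.6443 0.1587 0.1492]
side ja 1404 lo [0.387 0.284 0.01 ] hi [0.508 0.404 0.096] med [0.407 0.386 0.059]
   top mean [0.4107 0.3796 0.0981] circle all [0.4225 0.3524 0.0513]
side br 573 lo [0.457 0.214 0.06 ] hi [0.534 0.284 0.096] med [0.484 0.261 0.066]
   top mean [0.4833 0.258  0.0944] circle all [0.4965 0.2461 0.0311]
side red 4081 lo [0.233 0.143 0.013] hi [0.549 0.513 0.386] med [0.472 0.285 0.071]
```

```bash
python3 - <<'E'
from h import *
for n in ["scene","side"]:
    W=np.load(f"pics/W{n}0.npy")
    for y in (-.08,.25,.30,.35):
        m=(abs(W[...,1]-y)<.01)&(abs(W[...,2])<.012)&(W[...,0]>.1)
        P=W[m]; 
        if len(P): print(n,y,len(P),"xmin",np.percentile(P[:,0],[0,1,5]).round(3),"z",np.median(P[:,2]).round(4))
    m=(W[...,2]>.05)&(W[...,2]<.07)&(abs(W[...,0]-.5)<.08)&(abs(W[...,1]-.2)<.11)
    print(n,"redtop",np.percentile(W[m][:,2],[25,50,75]).round(4))
W=np.load("pics/Wscene0.npy")
m=(W[...,2]>.008)&(W[...,2]<.5)&(W[...,0]>.2)&(W[...,0]<.45)&(W[...,1]>.22)&(W[...,1]<.45)
P=W[m];print(np.unique((P[:,:2]/.03).astype(int),axis=0).tolist())
E
```

```text
scene -0.08 735 xmin [0.101 0.105 0.117] z 0.0006
scene 0.25 237 xmin [0.311 0.314 0.32 ] z 0.0013
scene 0.3 378 xmin [0.258 0.261 0.271] z 0.0008
scene 0.35 409 xmin [0.258 0.259 0.264] z 0.0008
scene redtop [0.0592 0.0608 0.0625]
side -0.08 273 xmin [0.1   0.101 0.108] z 0.0023
side 0.25 660 xmin [0.259 0.26  0.264] z 0.0019
side 0.3 767 xmin [0.259 0.26  0.265] z 0.002
side 0.35 1062 xmin [0.259 0.26  0.267] z 0.0019
side redtop [0.0609 0.0621 0.0633]
[[10, 12], [11, 7], [12, 11], [12, 12], [13, 8], [13, 9], [13, 11], [13, 12], [13, 13], [14, 7], [14, 8], [14, 9], [14, 11], [14, 12], [14, 13]]
```

Request:
{"method": "send_rows", "body": {"moves": [[0,0,-0.045,0],[0,0,-0.045,0],[-0.036,-0.009,0,0],[-0.036,-0.009,0,0],[-0.036,-0.009,0,0],[-0.036,-0.009,0,0],[-0.036,-0.009,0,0],[-0.036,-0.009,0,0],[-0.036,-0.009,0,0],[-0.036,-0.009,0,0],[0,0,0,0],[0,0,0,0]], "claw": 1}}

```text
clock: 1.35
eef_pos: [0.4485, 0.2546, 0.3207]
tool_rot: [0.229, 0.973, -0.0, -0.001]
ft_force: [0.1, -0.1, -0.4]
grip_width: 0.0857
```

Request:
{"method": "send_rows", "body": {"moves": [[-0.037,-0.01,0,0],[-0.037,-0.01,0,0],[0,0,0,0],[0,0,0.03,0],[0,0,0.03,0],[0,0,0.02,0],[0,0,0,0]]}}

```text
clock: 2.05
eef_pos: [0.5025, 0.205, 0.2381]
tool_rot: [0.227, 0.974, -0.002, -0.003]
ft_force: [0.9, -0.5, 0.4]
grip_width: 0.0856
```

```bash
python3 - <<'E'
from h import *
p,d=cams.camera("side"); cv2.imwrite("pics/side1.png",p)
p2,d=cams.camera("wrist"); cv2.imwrite("pics/w1.png",np.hstack([cv2.resize(p[120:330,130:410],(400,300)),cv2.resize(p2,(400,300))]))
E
```

```text
(no output)
```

View pics/w1.png

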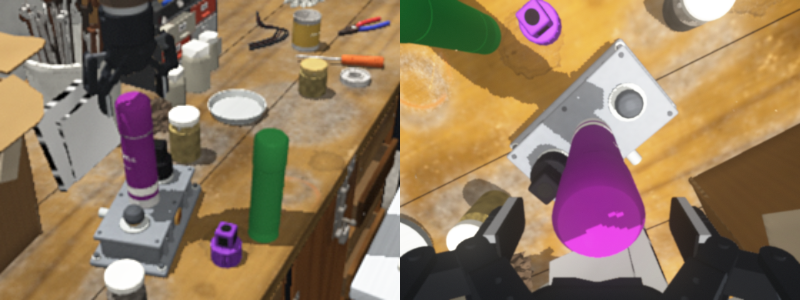

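The wrist view shows the can (598,215) centred between the fingers (510 and 690), so I'll descend and grip.

Request:
{"method": "send_rows", "body": {"moves": [[-0.003,0,0.02,0],[0,0,0.015,0],[0,0,0.008,0],[0,0,0,0],[0,0,0,0]]}}

```text
clock: 2.65
eef_pos: [0.5089, 0.2036, 0.1996]
tool_rot: [0.228, 0.974, 0.001, 0.001]
ft_force: [0.2, -0.9, 0.3]
grip_width: 0.0854
```

Request:
{"method": "send_rows", "body": {"moves": [[0,0,0,0],[0,0,0,0],[0,0,0,0],[0,0,0,0],[0,0,0,0],[0,0,0,0],[0,0,0,0],[0,0,0,0]], "claw": -1}}

```text
clock: 3.45
eef_pos: [0.5092, 0.2031, 0.1998]
tool_rot: [0.228, 0.974, 0.001, 0.001]
ft_force: [-0.4, -1.0, 6.8]
grip_width: 0.0501
```

Width 50 mm is below the can's 53 mm, and the TCP stopped 7 mm higher than planned, so the pads may be on the plastic cap. I'll reopen and lower.

Request:
{"method": "send_rows", "body": {"moves": [[0,0,0,0],[0,0,0,0],[0,0,0,0],[0,0,0,0],[0,0,0.004,0],[0,0,0.003,0],[0,0,0,0]], "claw": 0.6}}

```text
clock: 4.15
eef_pos: [0.5079, 0.203, 0.1904]
tool_rot: [0.228, 0.974, -0.0, -0.001]
ft_force: [-0.9, -1.0, 0.0]
grip_width: 0.0682
```

```bash
python3 - <<'E'
from h import *
p,d=cams.camera("side"); cv2.imwrite("pics/s2.png",cv2.resize(p[120:330,130:410],(800,600)))
E
```

```text
(no output)
```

View pics/s2.png

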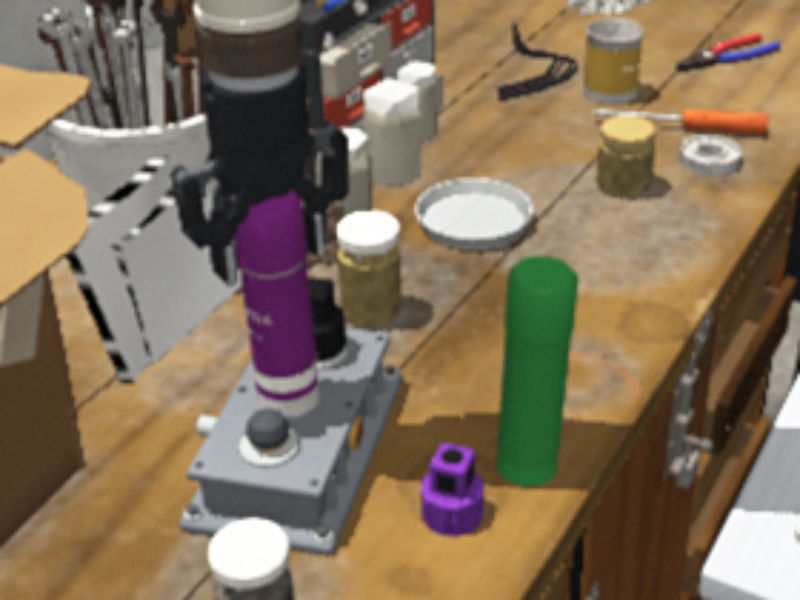

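Request:
{"method": "send_rows", "body": {"moves": [[0,0,0,0],[0,0,0,0],[0,0,0,0],[0,0,0,0],[0,0,0,0],[0,0,0,0]], "claw": -1}}

```text
clock: 4.8
eef_pos: [0.5087, 0.2031, 0.1919]
tool_rot: [0.228, 0.974, 0.0, 0.001]
ft_force: [0.5, -1.5, 5.5]
grip_width: 0.0503
```

Request:
{"method": "send_rows", "body": {"moves": [[0,0,-0.005,0],[0,0,-0.01,0],[0,0,-0.015,0],[0,0,0,0]]}}

```text
clock: 5.2
eef_pos: [0.5093, 0.2037, 0.2232]
tool_rot: [0.228, 0.974, 0.001, 0.001]
ft_force: [0.9, 0.7, -1.4]
grip_width: 0.0508
```

```bash
python3 - <<'E'
from h import *
p,d=cams.camera("side"); cv2.imwrite("pics/s3.png",cv2.resize(p[120:330,130:410],(800,600)))
E
```

```text
(no output)
```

View pics/s3.png

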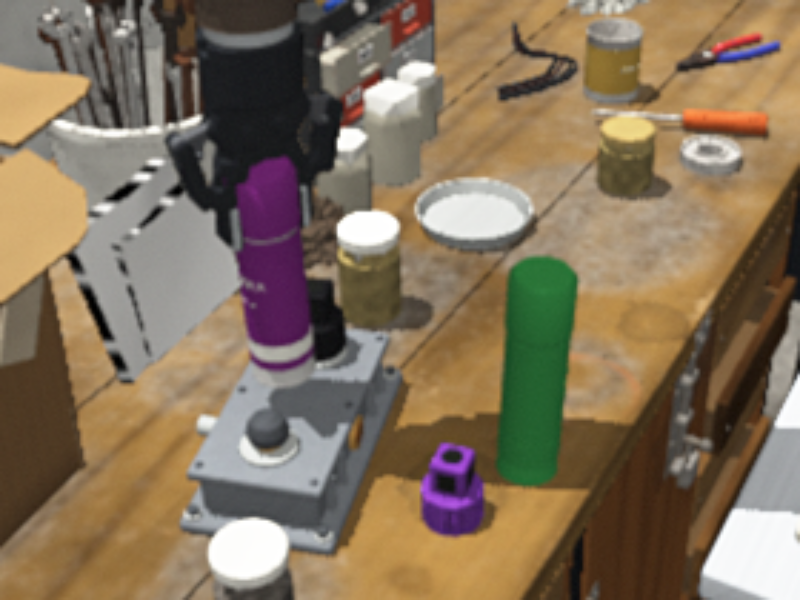

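The whole can came up with the gripper (base at (285,375)). Next I'll raise it and carry it to the free bench spot near (0.315, 0.295).

Request:
{"method": "send_rows", "body": {"moves": [[0,0,-0.025,0],[0,0,-0.03,0],[0.015,0,0,0],[0.027,0,0,0],[0.027,-0.001,0,0],[0.027,-0.001,0,0],[0.027,-0.001,0,0],[0.027,-0.001,0,0],[0.027,-0.001,0,0],[0.022,0,0,0],[0.015,0,0,0],[0,0,0,0],[0,0,0,0]]}}

```text
clock: 6.55
eef_pos: [0.3137, 0.2936, 0.2754]
tool_rot: [0.228, 0.974, -0.001, -0.0]
ft_force: [0.7, -0.3, -1.9]
grip_width: 0.0506
```

```bash
python3 - <<'E'
from h import *
p,d=cams.camera("side"); cv2.imwrite("pics/s4.png",p[100:400,100:400])
E
```

```text
(no output)
```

View pics/s4.png

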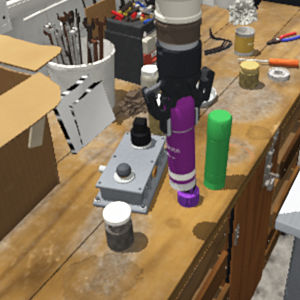

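Request:
{"method": "send_rows", "body": {"moves": [[0,0,0.02,0],[0,0,0.03,0],[0,0,0.03,0],[0,0,0.03,0],[0,0,0.015,0],[0,0,0.006,0],[0,0,0,0],[0,0,0,0]]}}

```text
clock: 7.4
eef_pos: [0.3153, 0.2942, 0.1461]
tool_rot: [0.229, 0.973, 0.001, 0.0]
ft_force: [0.5, -0.5, -1.9]
grip_width: 0.0506
```

Request:
{"method": "send_rows", "body": {"moves": [[0,0,0.003,0],[0,0,0.003,0],[0,0,0.002,0],[0,0,0,0]]}}

```text
clock: 7.8
eef_pos: [0.3143, 0.2937, 0.1372]
tool_rot: [0.228, 0.974, -0.0, -0.0]
ft_force: [0.7, -0.8, -2.7]
grip_width: 0.0507
```

Request:
{"method": "send_rows", "body": {"moves": [[0,0,0.002,0],[0,0,0.002,0],[0,0,0,0]]}}

```text
clock: 8.1
eef_pos: [0.3142, 0.2937, 0.133]
tool_rot: [0.228, 0.974, -0.0, -0.0]
ft_force: [-1.0, 0.1, -2.5]
grip_width: 0.0505
```

Request:
{"method": "send_rows", "body": {"moves": [[0,0,0.001,0],[0,0,0.001,0],[0,0,0,0]]}}

```text
clock: 8.4
eef_pos: [0.3147, 0.2938, 0.1319]
tool_rot: [0.228, 0.974, 0.0, 0.0]
ft_force: [-0.4, -1.5, 3.6]
grip_width: 0.0509
```

```bash
python3 - <<'E'
from h import *
p,d=cams.camera("side"); cv2.imwrite("pics/s5.png",cv2.resize(p[180:380,200:400],(600,600)))
E
```

```text
(no output)
```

View pics/s5.png

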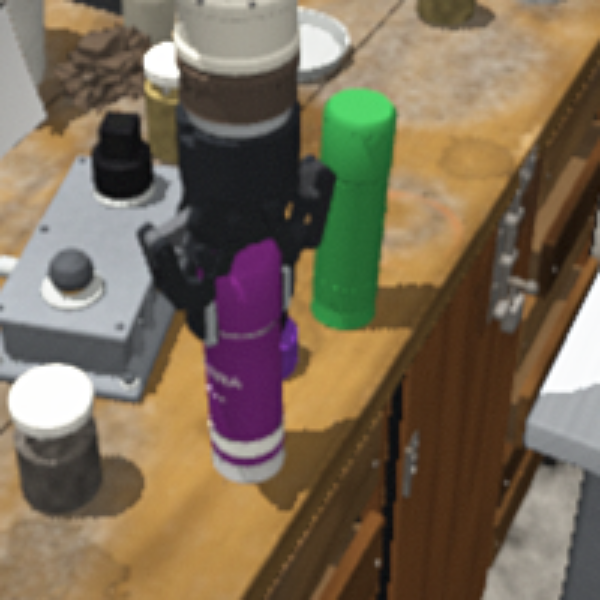

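The can base touched the bench (force sign flipped). I'll release and back straight up.

Request:
{"method": "send_rows", "body": {"moves": [[0,0,0,0],[0,0,0,0],[0,0,0,0],[0,0,0,0],[0,0,0,0],[0,0,-0.01,0],[0,0,-0.03,0],[0,0,-0.03,0],[0,0,-0.03,0],[0,0,-0.03,0],[0,0,0,0]], "claw": 1}}

```text
clock: 9.55
eef_pos: [0.3163, 0.2956, 0.2663]
tool_rot: [0.228, 0.974, 0.004, 0.003]
ft_force: [0.5, 0.4, -0.3]
grip_width: 0.0857
```

```bash
python3 - <<'E'
from h import *
p,d=cams.camera("side"); cv2.imwrite("pics/s6.png",cv2.resize(p[180:380,200:400],(600,600)))
E
```

```text
(no output)
```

View pics/s6.png

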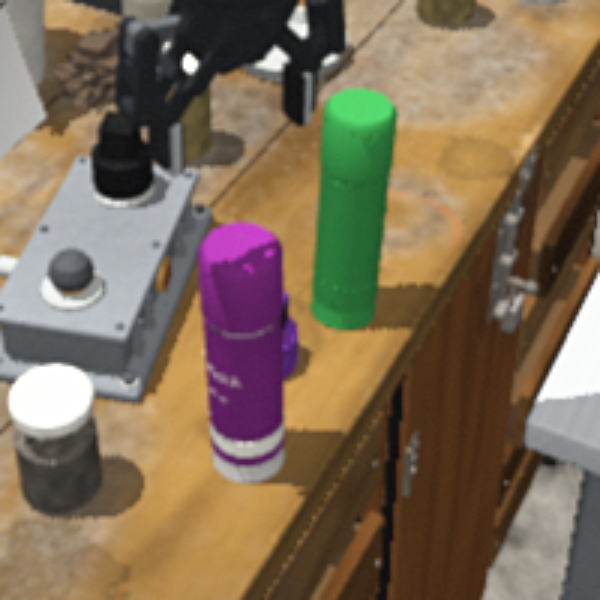

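The can stands upright. Now over to the cap.

Request:
{"method": "send_rows", "body": {"moves": [[-0.037,-0.008,0,0],[-0.037,-0.008,0,0],[-0.037,-0.008,0,0],[-0.037,-0.009,0,0],[-0.037,-0.009,0,0],[-0.037,-0.009,0,0],[-0.037,-0.008,0,0],[0,0,0.005,0],[0,0,0,0],[0,0,0,0]]}}

```text
clock: 10.6
eef_pos: [0.519, 0.1261, 0.2555]
tool_rot: [0.228, 0.974, -0.0, -0.001]
ft_force: [-0.7, 0.4, 0.9]
grip_width: 0.0852
```

```bash
python3 - <<'E'
from h import *
from workcell import monitor
import pickle
o=monitor.get_obs(); p,d=cams.camera("wrist"); pickle.dump(o,open("pics/o7.pkl","wb"))
cv2.imwrite("pics/w7.png",p); np.save("pics/w7.npy",d)
print(np.round(o["eef_pos"],4),np.round(o["joint_pos"],3),np.abs(o["joint_vel"]).max())
K,T=info("wrist",o);W=cloud(d,K,T)
m=(W[...,2]>.115)&(W[...,2]<.15)&(np.hypot(W[...,0]-.522,W[...,1]-.13)<.04)
P=W[m];print(len(P),P.mean(0).round(4),P.min(0).round(4),P.max(0).round(4))
cv2.imwrite("pics/w7c.png",cv2.resize(p[100:400,130:430],(600,600)))
E
```

```text
[0.519  0.1261 0.2555] [0.238 0.303 0.151 1.422 0.    0.698] 0.01586736588924741
1514 [0.5199 0.1329 0.1302] [0.5039 0.1145 0.1151] [0.5395 0.1501 0.1336]
```

View pics/w7.png

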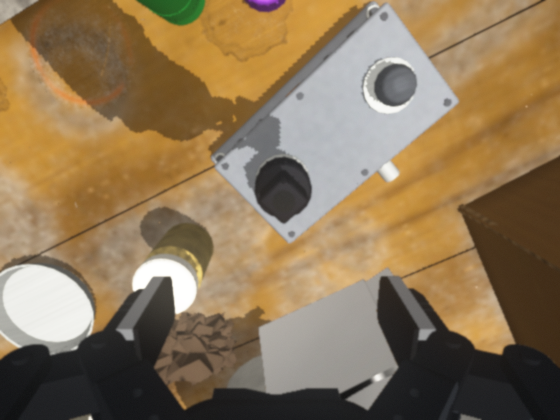

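```bash
python3 - <<'E'
from h import *
import pickle
o=pickle.load(open("pics/o7.pkl","rb"));d=np.load("pics/w7.npy");K,T=info("wrist",o);W=cloud(d,K,T)
near=(np.hypot(W[...,0]-.522,W[...,1]-.13)<.04)
m=near&(W[...,2]>.1255)
P=W[m][:,:2];print(np.median(W[m][:,2]));r=cv2.minAreaRect((P*1000).astype(np.float32));print(r)
m=near&(W[...,2]>.085)&(W[...,2]<.115);print(len(W[m]),"rim",cv2.minEnclosingCircle((W[m][:,:2]*1000).astype(np.float32)))
# mask-based: top rect on image
mask=(near&(W[...,2]>.1255)).astype(np.uint8)*255
c=max(cv2.findContours(mask,cv2.RETR_EXTERNAL,cv2.CHAIN_APPROX_NONE)[0],key=cv2.contourArea)
Q=plane(c[:,0,:],.132,K,T)[:,:2]*1000;r=cv2.minAreaRect(Q.astype(np.float32));print("mask",r)
p=cv2.imread("pics/w7.png");cv2.imwrite("pics/w7c.png",cv2.resize(p[130:240,230:340],(660,660),interpolation=cv2.INTER_CUBIC))
# dish, jars
W0=np.load("pics/Wscene0.npy")
m=(W[...,2]>.012)&(W[...,2]<.024)&(np.hypot(W[...,0]-.567,W[...,1]+.215)<.09)
Q=W[m];print("dish wrist",len(Q),np.round(circ(Q),4))
m=(W0[...,2]>.014)&(W0[...,2]<.026)&(np.hypot(W0[...,0]-.567,W0[...,1]+.215)<.075)
Q=W0[m];print("dish scene",len(Q),np.round(circ(Q),4),cv2.minEnclosingCircle((Q[:,:2]*1000).astype(np.float32)))
E
```

```text
0.3348551350267281
((521.8150634765625, 132.4390869140625), (75.53047943115234, 38.753143310546875), 65.67681121826172)
1176 rim ((521.594482421875, 132.1903533935547), 25.540048599243164)
mask ((653.4926147460938, 70.35307312011719), (325.6927185058594, 157.7826385498047), 63.705631256103516)
dish wrist 1105 [ 0.5466 -0.214   0.0625]
dish scene 149 [ 0.5475 -0.2158  0.0618] ((550.527587890625, -215.70797729492188), 65.35774993896484)
```

View pics/w7c.png

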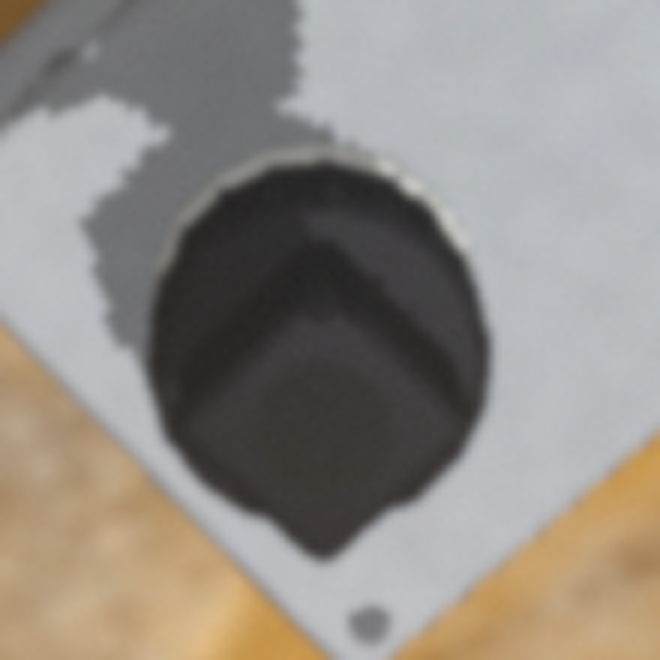

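```bash
python3 - <<'E'
from h import *
import pickle
o=pickle.load(open("pics/o7.pkl","rb"));d=np.load("pics/w7.npy");K,T=info("wrist",o);W=cloud(d,K,T)
near=(np.hypot(W[...,0]-.522,W[...,1]-.13)<.04)&(W[...,2]<.15)
for z in (.122,.127,.129):
    m=near&(W[...,2]>z); print(z,m.sum(),np.median(W[m][:,2]).round(4),np.round(cv2.minAreaRect((W[m][:,:2]*1000).astype(np.float32))[0:2],1).tolist() if 0 else cv2.minAreaRect((W[m][:,:2]*1000).astype(np.float32)))
mask=(near&(W[...,2]>.127)).astype(np.uint8)*255
c=max(cv2.findContours(mask,cv2.RETR_EXTERNAL,cv2.CHAIN_APPROX_NONE)[0],key=cv2.contourArea)
print("mask",cv2.minAreaRect((plane(c[:,0,:],.132,K,T)[:,:2]*1000).astype(np.float32)))
# corners by eye from crop (scale 6, offset 230,130): left, bottom, right, top
C=np.array([(178,415),(322,560),(472,415),(322,295)])/6+[230,130]
q=plane(C,.132,K,T)[:,:2];print(q.round(4),q.mean(0),np.degrees(np.arctan2(*(q[2]-q[1])[::-1])),np.degrees(np.arctan2(*(q[1]-q[0])[::-1])), np.degrees(np.arctan2(*(q[2]-q[0])[::-1])))
E
```

```text
0.122 1436 0.1314 ((521.7994384765625, 132.2115020751953), (30.592529296875, 30.523231506347656), 18.189186096191406)
0.127 1356 0.1314 ((521.9874267578125, 132.0707244873047), (30.363840103149414, 30.165464401245117), 18.41486358642578)
0.129 1301 0.1315 ((521.6793823242188, 132.13636779785156), (29.740493774414062, 29.90454864501953), 19.272926330566406)
mask ((520.978271484375, 132.4654998779297), (29.6971435546875, 29.646230697631836), 18.54877281188965)
[[0.5123 0.1159]
 [0.5389 0.124 ]
 [0.5294 0.1506]
 [0.5062 0.14  ]] [0.52172084 0.13261583] 109.68582299427877 16.86873361527271 63.655311321675555
```

Block centre is (0.522, 0.132), faces at 18.5°, top at z = 0.1315. I'll align the jaws, centre and descend.

Request:
{"method": "send_rows", "body": {"moves": [[0,0,0,1],[0,0,0,1],[0,0,0,1],[0,0,0,1],[0,0,0,1],[0,0,0,1],[0,0,0,1],[0,0,0,0.87],[0.005,0.0045,0.02,0],[0,0,0.03,0],[0,0,0.03,0],[0,0,0.02,0],[0,0,0,0],[0,0,0,0]]}}

```text
clock: 12.05
eef_pos: [0.5224, 0.1328, 0.157]
tool_rot: [0.584, 0.812, 0.0, 0.0]
ft_force: [0.5, -1.1, 0.4]
grip_width: 0.0855
```

```bash
python3 - <<'E'
from h import *
from workcell import monitor
o=monitor.get_obs();print(o["joint_pos"].round(3) if hasattr(o["joint_pos"],'round') else o["joint_pos"],o["eef_pos"])
p2,d=cams.camera("wrist"); cv2.imwrite("pics/w8.png",p2)
from scipy.spatial.transform import Rotation as R
M=R.from_quat(o["tool_rot"]).as_matrix();print(np.degrees(np.arctan2(M[1,0],M[0,0])),M[:,2])
E
```

```text
[ 0.249  0.36  -0.028  1.183  0.     1.495] [0.52244963 0.13277739 0.15699188]
108.59274719804056 [ 1.06903290e-04  8.03140660e-05 -9.99999991e-01]
```

View pics/w8.png

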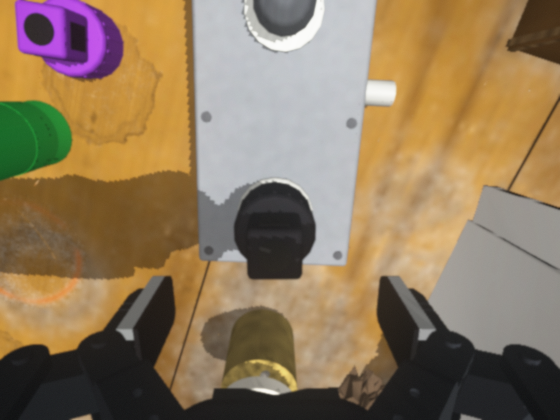

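The block (275,262) is square and centred between the fingers. I'll descend and close on it.

Request:
{"method": "send_rows", "body": {"moves": [[0,0,0.02,0],[0,0,0.02,0],[0,0,0.01,0],[0,0,0.003,0],[0,0,0,0],[0,0,0,0]]}}

```text
clock: 12.7
eef_pos: [0.5238, 0.1322, 0.1045]
tool_rot: [0.584, 0.812, 0.001, 0.001]
ft_force: [1.0, -0.6, 0.4]
grip_width: 0.0852
```

Request:
{"method": "send_rows", "body": {"moves": [[0,0,0,0],[0,0,0,0],[0,0,0,0],[0,0,0,0],[0,0,0,0],[0,0,0,0],[0,0,0,0],[0,0,0,0]], "claw": -1}}

```text
clock: 13.5
eef_pos: [0.5232, 0.132, 0.1036]
tool_rot: [0.584, 0.812, 0.0, 0.0]
ft_force: [0.5, -0.7, 2.4]
grip_width: 0.029
```

Gripped at 29 mm. I'll turn anticlockwise, rising 0.16 mm per row.

Request:
{"method": "send_rows", "body": {"moves": [[0,0,0,-0.5],[0,0,-0.00016,-1],[0,0,-0.00016,-1],[0,0,-0.00016,-1],[0,0,-0.00016,-1],[0,0,-0.00016,-1],[0,0,-0.00016,-1],[0,0,-0.00016,-1],[0,0,-0.00016,-1],[0,0,-0.00016,-1]]}}

```text
clock: 14.5
eef_pos: [0.5229, 0.1323, 0.105]
tool_rot: [0.146, 0.989, 0.0, 0.0]
ft_force: [0.1, 0.7, 3.3]
grip_width: 0.0289
```

Request:
{"method": "send_rows", "body": {"moves": [[0,0,-0.00016,-1],[0,0,-0.00016,-1],[0,0,-0.00016,-1],[0,0,-0.00016,-1],[0,0,-0.00016,-1],[0,0,-0.00016,-1],[0,0,-0.00016,-1],[0,0,-0.00016,-1],[0,0,-0.00016,-1],[0,0,-0.00016,-1],[0,0,-0.00016,-1],[0,0,-0.00016,-1],[0,0,-0.00016,-1],[0,0,-0.00016,-1],[0,0,-0.00016,-1],[0,0,-0.00016,-1],[0,0,-0.00016,-1]]}}

```text
clock: 16.2
eef_pos: [0.5217, 0.1323, 0.1077]
tool_rot: [-0.647, 0.763, 0.001, -0.001]
ft_force: [-2.9, 0.9, 5.6]
grip_width: 0.0288
```

Request:
{"method": "send_rows", "body": {"moves": [[0,0,-0.00016,-1],[0,0,-0.00016,-1],[0,0,-0.00016,-1],[0,0,-0.00016,-1],[0,0,-0.00016,-1],[0,0,-0.00016,-1],[0,0,-0.00016,-1],[0,0,-0.00016,-1],[0,0,-0.00016,-1],[0,0,-0.00016,-1],[0,0,-0.00016,-1],[0,0,-0.00016,-1],[0,0,-0.00016,-1],[0,0,-0.00016,-1],[0,0,-0.00016,-1],[0,0,-0.00016,-1],[0,0,-0.00016,-1],[0,0,0,0],[0,0,0,0]]}}

```text
clock: 18.1
eef_pos: [0.5224, 0.1317, 0.1104]
tool_rot: [1.0, -0.021, -0.0, 0.0]
ft_force: [-2.6, -1.7, 5.9]
grip_width: 0.0289
```

```bash
python3 - <<'E'
from h import *
from workcell import monitor
o=monitor.get_obs();print(np.round(o["joint_pos"],3),o["eef_pos"],o["ft_force"],o["ft_torque"])
p,d=cams.camera("scene"); cv2.imwrite("pics/c9.png",cv2.resize(p[100:270,150:360],(800,648))[:600])
E
```

```text
[ 0.247  0.399 -0.1    1.073 -0.    -2.853] [0.52237397 0.13167993 0.11037162] [-2.5558831  -1.6848092   5.89653983] [-0.42710506  0.5274576  -0.07045183]
```

View pics/c9.png

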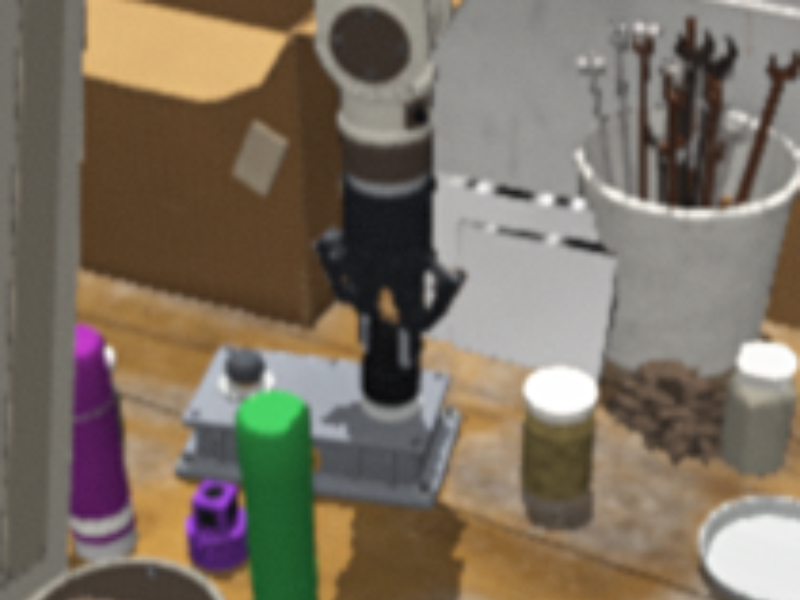

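The cap has turned 249° and risen about 7 mm. I'll open and swing back 270°.

Request:
{"method": "send_rows", "body": {"moves": [[0,0,0,0],[0,0,0,0],[0,0,0,0],[0,0,0,0],[0,0,0,0],[0,0,0,1],[0,0,0,1],[0,0,0,1],[0,0,0,1],[0,0,0,1],[0,0,0,1],[0,0,0,1],[0,0,0,1],[0,0,0,1],[0,0,0,1]], "claw": 0.7}}

```text
clock: 19.65
eef_pos: [0.5229, 0.132, 0.1101]
tool_rot: [0.867, -0.498, -0.0, -0.0]
ft_force: [-0.2, 0.6, -0.2]
grip_width: 0.0723
```

Request:
{"method": "send_rows", "body": {"moves": [[0,0,0,1],[0,0,0,1],[0,0,0,1],[0,0,0,1],[0,0,0,1],[0,0,0,1],[0,0,0,1],[0,0,0,1],[0,0,0,1],[0,0,0,1],[0,0,0,1],[0,0,0,1],[0,0,0,1],[0,0,0,1],[0,0,0,1],[0,0,0,1],[0,0,0,1],[0,0,0,1],[0,0,0,1]]}}

```text
clock: 21.55
eef_pos: [0.5229, 0.132, 0.1102]
tool_rot: [-0.099, 0.995, 0.0, 0.0]
ft_force: [0.2, -0.2, 0.9]
grip_width: 0.0728
```

Request:
{"method": "send_rows", "body": {"moves": [[0,0,0,1],[0,0,0,1],[0,0,0,1],[0,0,0,1],[0,0,0,1],[0,0,0,1],[0,0,0,1],[0,0,0,1],[0,0,0,1],[0,0,0,1],[0,0,0,1],[0,0,0,1],[0,0,0,1],[0,0,0,1],[0,0,0,1],[0,0,0,1],[0,0,0,1],[0,0,0,1],[0,0,0,0.12],[0,0,0,0]]}}

```text
clock: 23.55
eef_pos: [0.5229, 0.132, 0.1101]
tool_rot: [0.72, 0.694, -0.0, -0.0]
ft_force: [0.3, 0.0, 0.7]
grip_width: 0.0728
```

```bash
python3 - <<'E'
from h import *
from workcell import monitor
o=monitor.get_obs();print(np.round(o["joint_pos"],3),o["eef_pos"],o["ft_force"],o["ft_torque"])
p2,d=cams.camera("wrist"); cv2.imwrite("pics/w10.png",p2)
E
```

```text
[ 0.247  0.399 -0.099  1.072  0.     1.855] [0.5228765  0.13200848 0.11014129] [0.25528733 0.04339253 0.74534518] [-0.00526183  0.05658725 -0.00926963]
```

View pics/w10.png

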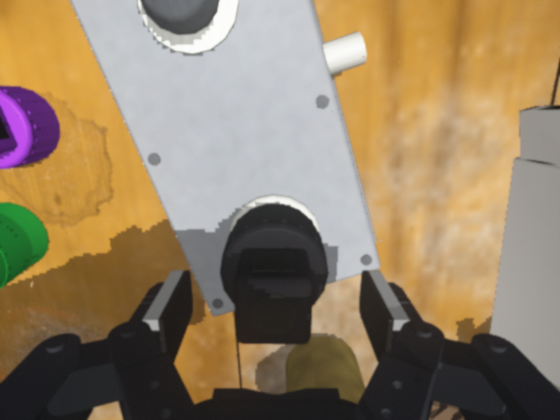

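The block (273,310) is square to the fingers. I'll grip again and carry on.

Request:
{"method": "send_rows", "body": {"moves": [[0,0,0,0],[0,0,0,0],[0,0,0,0],[0,0,0,0],[0,0,0,0],[0,0,0,0],[0,0,0,-0.5],[0,0,-0.00016,-1],[0,0,-0.00016,-1],[0,0,-0.00016,-1],[0,0,-0.00016,-1],[0,0,-0.00016,-1],[0,0,-0.00016,-1],[0,0,-0.00016,-1],[0,0,-0.00016,-1],[0,0,-0.00016,-1],[0,0,-0.00016,-1],[0,0,-0.00016,-1],[0,0,-0.00016,-1]], "claw": -1}}

```text
clock: 25.5
eef_pos: [0.5231, 0.1321, 0.1123]
tool_rot: [0.177, 0.984, 0.0, 0.0]
ft_force: [0.4, -1.4, 1.3]
grip_width: 0.0287
```

Request:
{"method": "send_rows", "body": {"moves": [[0,0,-0.00016,-1],[0,0,-0.00016,-1],[0,0,-0.00016,-1],[0,0,-0.00016,-1],[0,0,-0.00016,-1],[0,0,-0.00016,-1],[0,0,-0.00016,-1],[0,0,-0.00016,-1],[0,0,-0.00016,-1],[0,0,-0.00016,-1],[0,0,-0.00016,-1],[0,0,-0.00016,-1],[0,0,-0.00016,-1],[0,0,-0.00016,-1],[0,0,-0.00016,-1],[0,0,-0.00016,-1],[0,0,0,0]]}}

```text
clock: 27.2
eef_pos: [0.5226, 0.1321, 0.1148]
tool_rot: [-0.581, 0.814, 0.0, -0.0]
ft_force: [-1.5, 0.5, 3.1]
grip_width: 0.0287
```

Request:
{"method": "send_rows", "body": {"moves": [[0,0,-0.00016,-1],[0,0,-0.00016,-1],[0,0,-0.00016,-1],[0,0,-0.00016,-1],[0,0,-0.00016,-1],[0,0,-0.00016,-1],[0,0,0,0],[0,0,0,0]]}}

```text
clock: 28.0
eef_pos: [0.5225, 0.132, 0.1157]
tool_rot: [0.795, -0.607, -0.0, 0.0]
ft_force: [-2.4, -0.0, 3.4]
grip_width: 0.029
```

```bash
python3 - <<'E'
from workcell import monitor
import numpy as np
o=monitor.get_obs();print(np.round(o["joint_pos"],3),o["eef_pos"],o["ft_force"],o["ft_torque"])
E
```

```text
[ 0.247  0.394 -0.092  1.086  0.    -1.59 ] [0.52246053 0.13196689 0.1157283 ] [-2.44371849 -0.0263638   3.41089415] [-0.06433803  0.70661828  0.0301759 ]
```

Total turn is about 446°. I'll test with a gentle lift.

Request:
{"method": "send_rows", "body": {"moves": [[0,0,-0.001,0],[0,0,-0.001,0],[0,0,-0.001,0],[0,0,0,0]]}}

```text
clock: 28.4
eef_pos: [0.5224, 0.1318, 0.1181]
tool_rot: [0.795, -0.606, -0.0, 0.001]
ft_force: [-1.7, 0.3, -2.7]
grip_width: 0.0293
```

Request:
{"method": "send_rows", "body": {"moves": [[0,0,-0.001,0],[0,0,-0.002,0],[0,0,0,0]]}}

```text
clock: 28.7
eef_pos: [0.5226, 0.1318, 0.1217]
tool_rot: [0.796, -0.606, -0.0, 0.0]
ft_force: [-1.2, -1.4, -1.5]
grip_width: 0.0291
```

Force −1.5 N matches the cap's weight, so it's free. Lifting straight up.

Request:
{"method": "send_rows", "body": {"moves": [[0,0,-0.006,0],[0,0,-0.01,0],[0,0,-0.015,0],[0,0,-0.02,0],[0,0,-0.02,0],[0,0,-0.015,0],[0,0,0,0],[0,0,0,0]]}}

```text
clock: 29.5
eef_pos: [0.5235, 0.1321, 0.2084]
tool_rot: [0.796, -0.606, 0.001, -0.001]
ft_force: [0.5, -0.5, -1.2]
grip_width: 0.0288
```

```bash
python3 - <<'E'
from h import *
from workcell import monitor
from scipy.spatial.transform import Rotation as R
o=monitor.get_obs();M=R.from_quat(o["tool_rot"]).as_matrix();print(M[:,:2].round(4).tolist(),o["eef_pos"])
p,d=cams.camera("scene"); cv2.imwrite("pics/c11.png",cv2.resize(p[120:300,180:420],(800,600)))
d_=np.array([.547,-.215])-o["eef_pos"][:2]; print("tool shift to dish",M[:2,0]@d_,M[:2,1]@d_)
K,T=info("scene");W=cloud(d,K,T)
m=(W[...,2]>.014)&(W[...,2]<.026)&(np.hypot(W[...,0]-.547,W[...,1]+.215)<.075)
print("dish",m.sum(),np.round(circ(W[m]),4))
m=(W[...,2]>.001)&(W[...,2]<.009)&(np.hypot(W[...,0]-.547,W[...,1]+.215)<.06);print(W[m].mean(0))
E
```

```text
[[0.2661, -0.9639], [-0.9639, -0.2661], [0.0001, -0.0023]] [0.52350207 0.13212003 0.20842404]
tool shift to dish 0.3408546280521698 0.06973215662414156
dish 204 [ 0.546 -0.216  0.063]
[ 0.55034405 -0.21511301  0.00481578]
```

View pics/c11.png

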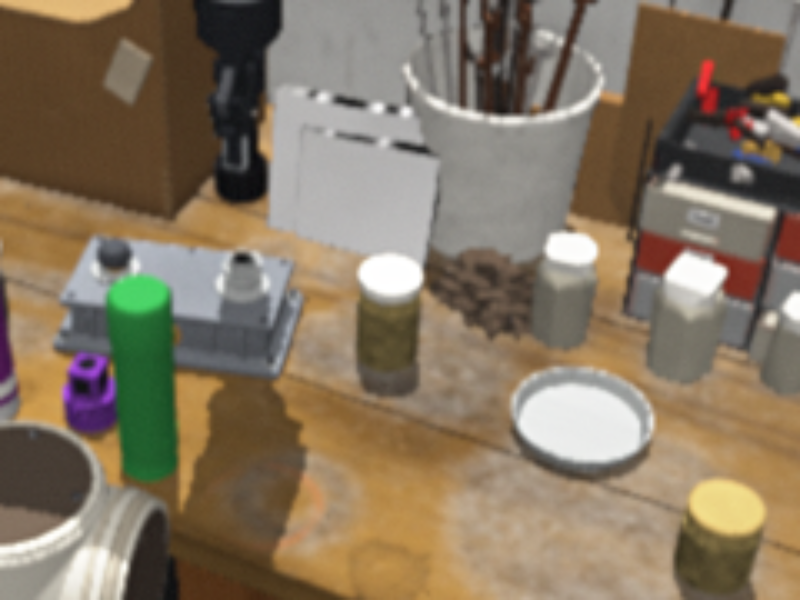

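The cap is held and the neck is bare. Before the traverse I'll check for clearance along the path.

```bash
python3 - <<'E'
import numpy as np
W=np.load("pics/Wscene0.npy")
for y0,y1 in ((.05,.2),(-.05,.05),(-.15,-.05),(-.25,-.15),(-.35,-.25)):
    m=(W[...,2]>.13)&(W[...,2]<.6)&(W[...,1]>y0)&(W[...,1]<y1)&(W[...,0]>.45)
    P=W[m];print(y0,y1,len(P),P.min(0).round(3) if len(P) else "", np.percentile(P[:,0],2).round(3) if len(P) else "")
E
```

```text
0.05 0.2 6728 [0.477 0.05  0.13 ] 0.487
-0.05 0.05 4583 [ 0.718 -0.05   0.13 ] 0.726
-0.15 -0.05 4597 [ 0.726 -0.15   0.13 ] 0.744
-0.25 -0.15 4976 [ 0.705 -0.25   0.13 ] 0.715
-0.35 -0.25 5775 [ 0.702 -0.35   0.13 ] 0.713
```

Nothing closer than x = 0.70 at carrying height. Traversing.

Request:
{"method": "send_rows", "body": {"moves": [[0.012,0.003,0,0],[0.025,0.005,0,0],[0.03,0.006,0,0],[0.03,0.006,0,0],[0.03,0.006,0,0],[0.03,0.006,0,0],[0.03,0.006,0,0],[0.03,0.006,0,0],[0.03,0.006,0,0],[0.03,0.006,0,0],[0.03,0.006,0,0],[0.022,0.005,0,0],[0.012,0.003,0,0],[0,0,0,0],[0,0,0,0]]}}

```text
clock: 31.05
eef_pos: [0.5457, -0.2149, 0.2071]
tool_rot: [0.796, -0.606, -0.001, -0.0]
ft_force: [-0.5, 0.3, -1.9]
grip_width: 0.0289
```

Request:
{"method": "send_rows", "body": {"moves": [[0,0,0.02,0],[0,0,0.03,0],[0,0,0.03,0],[0,0,0.03,0],[0,0,0.02,0],[0,0,0.015,0],[0,0,0.005,0],[0,0,0,0],[0,0,0,0]]}}

```text
clock: 31.95
eef_pos: [0.5469, -0.215, 0.0586]
tool_rot: [0.796, -0.605, 0.001, -0.0]
ft_force: [1.1, 0.2, -0.9]
grip_width: 0.029
```

```bash
python3 - <<'E'
from h import *
p,d=cams.camera("side"); cv2.imwrite("pics/s12.png",cv2.resize(p[130:290,230:390],(600,600)))
p,d=cams.camera("scene"); cv2.imwrite("pics/c12.png",cv2.resize(p[170:290,290:430],(700,600)))
E
```

```text
(no output)
```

View pics/c12.png

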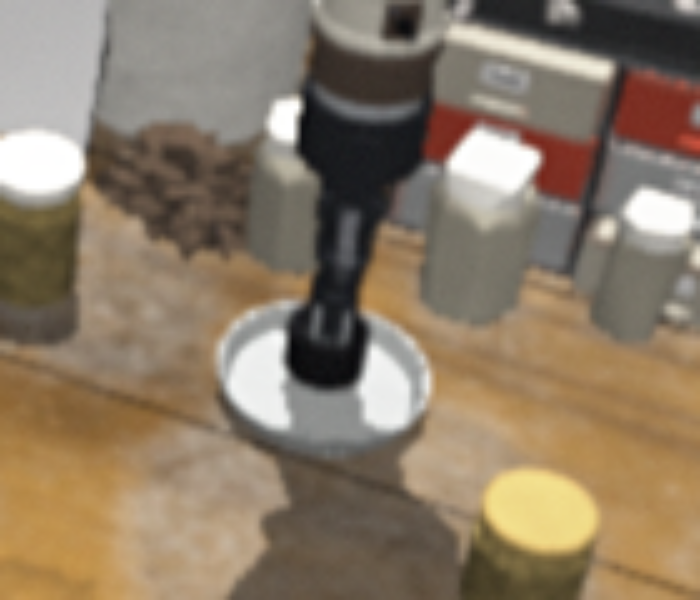

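The cap at (327,345) hangs about 19 mm above the dish centre. Now lowering slowly.

Request:
{"method": "send_rows", "body": {"moves": [[0,0,0.006,0],[0,0,0.005,0],[0,0,0.003,0],[0,0,0,0],[0,0,0,0]]}}

```text
clock: 32.55
eef_pos: [0.546, -0.2154, 0.0434]
tool_rot: [0.796, -0.606, -0.0, 0.0]
ft_force: [0.3, 0.8, -0.4]
grip_width: 0.0295
```

Request:
{"method": "send_rows", "body": {"moves": [[0,0,0.001,0],[0,0,0.001,0],[0,0,0,0]]}}

```text
clock: 32.85
eef_pos: [0.5461, -0.2153, 0.0416]
tool_rot: [0.796, -0.606, -0.0, 0.0]
ft_force: [0.4, -0.0, -1.1]
grip_width: 0.0292
```

Request:
{"method": "send_rows", "body": {"moves": [[0,0,0.001,0],[0,0,0.001,0],[0,0,0,0]]}}

```text
clock: 33.15
eef_pos: [0.5463, -0.2154, 0.0399]
tool_rot: [0.796, -0.606, 0.0, -0.0]
ft_force: [0.9, 1.0, 1.0]
grip_width: 0.0292
```

Request:
{"method": "send_rows", "body": {"moves": [[0,0,0.0005,0],[0,0,0,0]]}}

```text
clock: 33.35
eef_pos: [0.5463, -0.2154, 0.0398]
tool_rot: [0.796, -0.606, 0.0, -0.0]
ft_force: [-1.3, 0.5, 3.9]
grip_width: 0.0291
```

Contact at the expected height (3.9 N). I'll release slowly and rise.

Request:
{"method": "send_rows", "body": {"moves": [[0,0,0,0],[0,0,0,0],[0,0,0,0],[0,0,0,0],[0,0,0,0],[0,0,0,0],[0,0,-0.005,0],[0,0,-0.01,0],[0,0,-0.02,0],[0,0,-0.03,0],[0,0,-0.04,0],[0,0,-0.04,0],[0,0,-0.04,0],[0,0,0,0],[0,0,0,0]], "claw": 0.7}}

```text
clock: 34.85
eef_pos: [0.547, -0.2157, 0.2264]
tool_rot: [0.796, -0.606, 0.002, -0.001]
ft_force: [-0.9, -0.1, 0.4]
grip_width: 0.0728
```

```bash
python3 - <<'E'
from h import *
p,d=cams.camera("side"); 
p2,d2=cams.camera("scene"); cv2.imwrite("pics/end.png",np.hstack([cv2.resize(p[130:380,150:400],(400,400)),cv2.resize(p2[130:330,150:420],(400,400))]))
K,T=info("scene");W=cloud(d2,K,T)
W0=np.load("pics/Wscene0.npy")
for nm,c,z in (("ja",(.414,.375),.09),("jb",(.5535,-.012),.098),("jc",(.428,-.373),.073)):
    for w in (W0,W):
        m=(np.hypot(w[...,0]-c[0],w[...,1]-c[1])<.06)&(w[...,2]>z)&(w[...,2]<.12);print(nm,m.sum(),w[m].mean(0).round(4))
m=(np.hypot(W[...,0]-.547,W[...,1]+.215)<.05)&(W[...,2]>.055)&(W[...,2]<.1);print("cap top",m.sum(),W[m].mean(0).round(4))
m=(np.hypot(W[...,0]-.315,W[...,1]-.295)<.05)&(W[...,2]>.19);print("can top",m.sum(),W[m].mean(0).round(4) if m.sum() else "")
E
```

```text
ja 138 [0.4127 0.3746 0.0934]
ja 0 [nan nan nan]
jb 196 [ 0.5516 -0.0127  0.1041]
jb 191 [ 0.5522 -0.0128  0.1041]
jc 330 [ 0.4243 -0.3734  0.0789]
jc 329 [ 0.4246 -0.3734  0.0789]
cap top 86 [ 0.541 -0.216  0.065]
can top 0 <stdin>:8: RuntimeWarning: Mean of empty slice.
  ret = um.true_divide(
```

View pics/end.png

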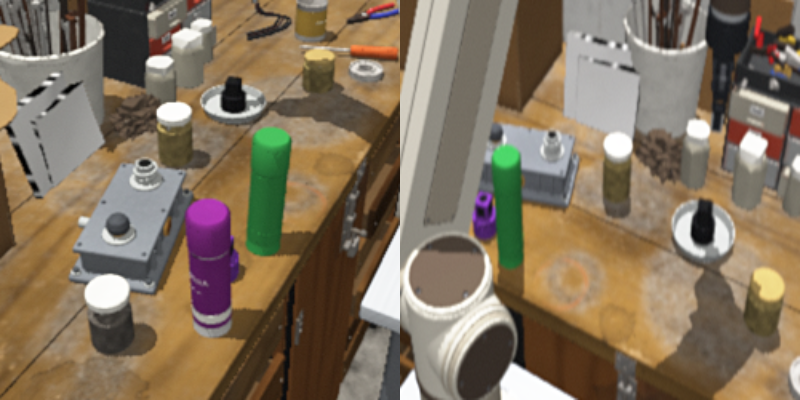

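The cap stands block-up in the dish at (233,95) left and (705,222) right. The purple can stands upright on the bench, and the neck is bare. Handing in.

```bash
python3 -c "
from workcell import order;print(order.job_done())"
```

```text
the job is handed in; nothing more can be done
None
```

The job is finished and handed in at about 35 s of the 72 s allowed. No verdict is reported.

**What I did**
- **Spray can:** I moved the purple can off the reducer and stood it upright on the bench at about (0.315, 0.295). My first grip sat 7 mm too high, near the plastic cap, so I opened and re-gripped lower before lifting.
- **Filler cap:** I unscrewed the black cap through about 446° in two grasps. When I lifted it gently, only its own weight pulled on the wrist, so it was free. I raised it straight off the neck and set it in the dish at about (0.546, -0.215), released only after it touched down at 3.9 N.

**Last checks**
- The final pictures show the can upright, the neck bare, and the cap standing in the dish with the grip block on top. The gripper was clear, with the TCP at z = 0.226.
- **Jars:** The two in the scene camera's view are within 1 mm of where they started. The third, by the can, was hidden behind the arm there. The side view shows it upright and it looks unmoved, but I did not measure it.
- **Can:** Its end position is judged from the side picture only, because the arm also hid it from the scene camera.
- **Grip width:** It read about 50 mm on the 53 mm can in both grasps. I did not find out why, and the can did not slip.

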